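Free the index head's wheel and rock it to feel for bearing play

TASK

The small index head on the bench is due for a bearing check. Pull up its orange locking knob, give it a quarter turn so that it rests in its notch and stays up, and let go. Then take the wheel by its top edge and rock it sideways along its axle as far as its play allows, first away from the knob and then back towards the knob; leave the wheel free and still, the locking pin parked up, and the things round it where they are.

Things in the scene. Friction and masses are not known exactly. Their poses are not given: they have to be found in the camera images.
- index_head: Index head, fixed on the bench: dark steel base 100 x 140 x 12 mm, grey bearing pedestal, axle 112 mm up. Origin at bench height below the axle; y along the axle from knob to wheel, z up. Upright aluminium wheel (190 mm diameter, rim 18 mm thick, four black nests outside) at y = 36 to 54 mm; knob and pin at y = -45 mm; bearing, about which the wheel rocks, at y = 5 mm, z = 112 mm; all at x = 0.
- knob_centre (a point): Centre of the orange locking knob, 26 mm wide (its own x), 42 mm long (its own y), 22 mm high, on a vertical pin; moves with it, z up. Pin home: 195 mm above the bench, its x along the head's x. Below it, 2 mm under its underside when home, a steel guide block 24 x 24 mm, 26 mm high. The wheel's middle plane is 90 mm away.
- pin_pull (a joint): How far the pin is pulled up, m: 0 home in the wheel's index collar, at most 0.020. A spring pulls it down with 6.5 N at 0, 11.5 N at 0.020. The knob turns only with the pin at 0.016 or more (cross pin above the guide block); resting in the notch it reads about 0.0125.
- pin_turn (a joint): Turn of the knob about the vertical, rad, counter-clockwise from above positive: 0 home (within 0.05). The rest notch is a quarter turn away, either way (+1.57 or -1.57); its sloping sides draw the cross pin in from about 1.3 rad. Stops at +-1.9.
- rim_top (a point): Top of the wheel's rim, mid-thickness (18 mm thick), 207 mm above the bench. It leans with the wheel but does not turn with it; its y axis is along the axle, away from the knob. The rim's faces are flat for 15 mm below the top, then the web lies 5 mm deeper; nothing stands beside the rim for 35 mm down from its top and 65 mm to either side.
- wheel_rock (a joint): Lean of the wheel in its worn bearing, rad: 0 upright, positive = its top away from the knob. Play ends at stops at +-0.075, where the rim top has moved 7.1 mm along the axle (and 3 mm down at +, up at -). The bearing drags with about 0.1 N m and holds the wheel where it is left. With the pin home it is held: to move it takes over 10 N.
- wheel_spin (a joint): Turn of the wheel on its axle, rad, 0 at the start. Locked by the pin while it is home, turns freely when it is up.
- bottle_centre (a point): Centre of a small white flux bottle with a black spout, 36 mm across, 112 mm high, standing. Leave alone.
- hex_keys_centre (a point): Centre of a red folding hex key set, 29 x 90 x 20 mm, lying flat. Leave alone.
- charger_centre (a point): Centre of a small black charger, 66 x 43 x 22 mm, lying flat. Leave alone.

How it is judged:
On the way, in this order (a step that is already met when the one before it is completed fails the run):
1. the knob rests in its notch, pin up, and has been let go (value of joint pin_pull above 0.009 m and (value of joint pin_turn above 1.1 rad or value of joint pin_turn below -1.1 rad) and contact force between the fingers and index_head below 0.3 N), for 0.2 s.
2. the wheel is rocked away from the knob, pin parked (value of joint pin_pull above 0.009 m and (value of joint pin_turn above 1.1 rad or value of joint pin_turn below -1.1 rad) and value of joint wheel_rock above 0.05 rad), for 0.1 s.
3. the wheel is rocked towards the knob, pin parked (value of joint pin_pull above 0.009 m and (value of joint pin_turn above 1.1 rad or value of joint pin_turn below -1.1 rad) and value of joint wheel_rock below -0.05 rad), for 0.1 s.
At the end, for the whole second after the job is handed in: The pin is still up (pulled at least 9 mm, knob turned at least 1.1 rad either way), the wheel is still (leaning and turning at less than 0.1 rad/s, at any lean and turn), and bottle, hex keys and charger are within 30 mm of where they were (value of joint pin_pull above 0.009 m and (value of joint pin_turn above 1.1 rad or value of joint pin_turn below -1.1 rad) and velocity of joint wheel_rock between -0.1 and 0.1 rad/s and velocity of joint wheel_spin between -0.1 and 0.1 rad/s and distance of each of bottle_centre, hex_keys_centre, charger_centre from where it was at the start of the episode below 0.03 m); the robot touches nothing.
It fails at once if a bystander is knocked away by more than 50 mm (distance of any of bottle_centre, hex_keys_centre, charger_centre from where it was at the start of the episode above 0.05 m).
It also fails if it takes over 51 s, if anything falls off the work surface, if the arm or the gripper's body presses on something with over 40 N, if the wrist force passes 120 N, or if a joint passes its speed limit or range.

ROBOT

A 7-joint arm with a two-finger parallel gripper is mounted at the origin on the work surface; the furniture and walls round the work are solid. World frame = base frame: x ahead of the robot, y to its left, z up, the work surface at z = 0. Lengths are in m, angles in rad, forces in N, time in s.
With the tool pointing down it reaches from about 0.35 to 0.9 m from the base axis. Payload 7.2 kg.
Tool frame: the origin (TCP) lies on the mounting face of the last link; the fingertips stand 173 mm ahead of it and the grasp point (between the pads) lies 155 mm ahead of it (ctrl.pinch_z is the distance from the TCP to the grasp point, in m); z points along the fingers, y is the line along which they close (so a half turn about z gives the same grasp; the last joint's range is limited). The gripper opens to 85 mm and grips with 20 to 120 N. Pads are 22 mm wide; open, the fingers measure 114 mm over their backs; the gripper's body (76 mm by 85 mm) begins 54 mm behind the grasp point. The pads swing forward as they close: fully open they stand 13 mm farther back than shut.
Start: joints at [-1.278, 0.411, -0.013, 1.596, 0.006, 1.134, -0.082], TCP at [0.221, 0.585, 0.405] pointing down, gripper open.
Joint ranges: [-2.95, 2.95], [-0.29, 1.99], [-1.47, 1.44], [0.14, 2.54], [-1.03, 4.17], [0.13, 1.85], [-2.86, 2.86]. Speed limits (rad/s): [2.39, 2.39, 3.01, 3.01, 3.14, 3.14, 3.14].

INTERFACE

Orientations are given as a 3x3 rotation matrix whose columns are the frame's x, y, z axes.
In Python, from station import ctrl, claw, inverse_kinematics, observe, cams, finish_job gives the robot as it stands. Calls block until the motion is done:
- ctrl.move_pose(position, orientation): joint-space move of the TCP to a pose.
- ctrl.move_linear(position, frame=None, max_speed=0.15, guard=None): straight line of the TCP; frame=None keeps the orientation; max_speed is the mean speed in m/s. With guard (N) it stops when the force on the tool has changed by that much, and returns True; else False.
- ctrl.set_joints(angles): joint-space move.
- claw.grip(opening, grasp_force=None): finger opening in m; grasp_force is the grip in N (None keeps the last); returns when the fingers have stopped.
- ctrl.dwell(seconds).
- inverse_kinematics(position, orientation): joint angles nearest the present ones, or None.
- observe(): the state.
- cams.get_image(name): name is "scene" or "top" or "wrist"; returns a dict with "frame" (420x560x3 uint8, blue, green, red), "depth" (420x560 float32, m along the optical axis (not along the pixel's ray), 0 where there is no reading), "fov_y" (degrees; the focal length in pixels is half the picture's height over the tangent of half this angle, whatever the lens; pixels are square), "cx", "cy" (the principal point, pixels), "eye" and "orientation" of the camera in the world. Camera axes: x right, y down, z forward; pixel columns grow to the right and rows downward; lengths in m; the calibration is good to about 2 mm. A picture is of the moment at which its call begins.
A pose or a line that the arm cannot do raises ctrl.PlanningError and nothing moves.
- finish_job(): hands the job in; it is judged then, once.
The state is a dict: "t": time; "qpos": joint angles; "qd": joint speeds; "tau": joint torques, N m; "tool_pos": TCP position; "tool_rot": TCP orientation; "contact_force": force on the tool from outside, world axes, zero at the start; "ft_torque": the same for the moment, N m; "finger_gap": finger opening in m; "gripper_force": force on a finger pad.
Only numpy, scipy, OpenCV 4.12 (cv2) and the standard library are available. Lean on these libraries where they do the work, as an engineer would, in place of code of your own. Each camera call takes 0.05 s, during which the arm holds its last target. There are 200 camera calls.

## Working session

There is one attempt and no reset: what is moved stays moved. The work goes in short steps, each a Python script; the robot and the scene stay as the last script left them, time stands still between calls to the robot, and variables do not carry over. Pictures are saved under pics/ and viewed, at most 10 in all, crops included, and the job is handed in when it is done.

```bash
mkdir -p pics; cat > h.py <<'E'
import numpy as np, cv2
from station import ctrl, claw, inverse_kinematics, observe, cams, finish_job
def img(n):
    d=cams.get_image(n); d['f']=d['frame'].shape[0]/2/np.tan(np.radians(d['fov_y'])/2); d['R']=np.array(d['orientation']).reshape(3,3); d['e']=np.array(d['eye']); return d
def cloud(d):
    v,u=np.mgrid[:420,:560]; z=d['depth']
    return np.stack([(u-d['cx'])/d['f']*z,(v-d['cy'])/d['f']*z,z],-1)@d['R'].T+d['e']
def onplane(d,u,v,h):
    r=d['R']@np.array([(u-d['cx'])/d['f'],(v-d['cy'])/d['f'],1]); return d['e']+r*(h-d['e'][2])/r[2]
def orange(d):
    h=cv2.cvtColor(d['frame'],cv2.COLOR_BGR2HSV); return cv2.inRange(h,(5,150,90),(22,255,255))
E
python3 - <<'E'
from h import *
ds=[img(n) for n in("scene","top")]
for d,n in zip(ds,("scene","top")):
    m=orange(d)>0; P=cloud(d); k=m&(d['depth']>0)
    print(n,d['e'],m.sum(),P[k].min(0),P[k].max(0),np.median(P[k],0)) if k.any() else print(n,'none')
    w=(P[...,2]>.14)&(P[...,2]<.215)&(d['depth']>0); print(w.sum())
cv2.imwrite('pics/a.png',cv2.resize(np.vstack([d['frame'] for d in ds]),(400,600))) 
cv2.imwrite('pics/s.png',ds[0]['frame']);cv2.imwrite('pics/t.png',ds[1]['frame'])
print(observe()['t'])
E
```

```text
scene [0.86939525 1.09509969 0.56663102] 6500 [-1.99900859 -2.1077471  -0.00535825] [0.74215761 0.68739448 0.35416296] [0.33105035 0.08104259 0.17014118]
18903
top [0.40395249 0.19309046 1.19385907] 4394 [ 0.16281006  0.0026369  -0.00135588] [0.62312084 0.38987098 0.21008684] [0.32995258 0.12827738 0.08428133]
7920
0.1
```

View pics/s.png

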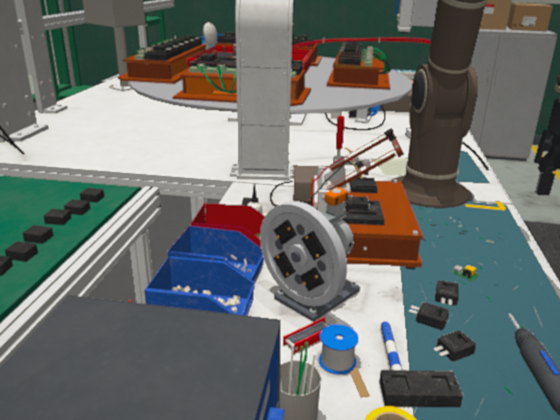

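View pics/t.png

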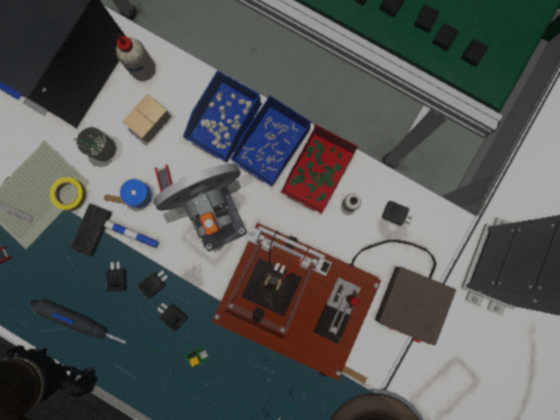

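The scene view shows the wheel at about (303,255) with the orange knob at (337,197). In the top view, the knob is at (208,223) and the rim runs from (158,205) to (240,170). An orange-brown fixture with a tall part stands nearby.

```bash
python3 - <<'E'
from h import *
d=img('top');P=cloud(d);v,u=np.mgrid[:420,:560]
m=orange(d)>0; k=(m&(abs(u-208)<16)&(abs(v-223)<18)).astype(np.uint8)
n,l,s,c=cv2.connectedComponentsWithStats(k);i=1+s[1:,4].argmax();k=l==i
kc=onplane(d,*c[i],.206);print('knob',s[i],P[k&(P[...,2]>.19)].mean(0),kc)
kk=P[k&(P[...,2]>.195)];r=cv2.minAreaRect((kk[:,:2]*1000).astype(np.float32));print('rect',r)
w=(P[...,2]>.185)&(P[...,2]<.22)&~m&(u>150)&(u<250)&(v>150)&(v<230)
q=P[w];print(len(q),q.mean(0),q.min(0),q.max(0))
f=cv2.fitLine(q[:,:2].astype(np.float32),cv2.DIST_HUBER,0,.01,.01).ravel();print('rim line',f)
ax=np.array([-f[1],f[0]]);ax*=np.sign(ax@(q.mean(0)[:2]-kc[:2]));print('axle dir y',ax,np.degrees(np.arctan2(ax[1],ax[0])),'dist along',(q.mean(0)[:2]-kc[:2])@ax, 'side',(q.mean(0)[:2]-kc[:2])@f[:2])
print('cam R',d['R'].round(2))
# neighbours tall around head
Z=(P[...,2]>.1)&(np.hypot(*(np.moveaxis(P[...,:2]-kc[:2],-1,0)))<.3)&(d['depth']>0)
n,l,s,c=cv2.connectedComponentsWithStats(Z.astype(np.uint8))
for i in range(1,n):
  if s[i,4]>15: print(s[i],P[l==i].mean(0).round(3),P[l==i][:,2].max().round(3))
e=img('scene');Q=cloud(e);h=orange(e)>0
v,u=np.mgrid[:420,:560];g=h&(abs(u-337)<14)&(abs(v-197)<12);print('scene knob',g.sum(),np.median(Q[g],0),Q[g].max(0),Q[g].min(0))
Z=(Q[...,2]>.1)&(np.hypot(*(np.moveaxis(Q[...,:2]-kc[:2],-1,0)))<.3)&(e['depth']>0)
n,l,s,c=cv2.connectedComponentsWithStats(Z.astype(np.uint8))
for i in range(1,n):
  if s[i,4]>15: print(s[i],Q[l==i].mean(0).round(3),Q[l==i].min(0).round(3),Q[l==i].max(0).round(3))
E
```

```text
knob [199 213  19  22 185] [0.47079254 0.34224044 0.20471301] [0.47077841 0.34222543 0.206     ]
rect ((471.5529479980469, 342.9372253417969), (39.46678924560547, 24.999460220336914), 23.180044174194336)
746 [0.54073471 0.37345566 0.19990915] [0.46073494 0.321419   0.18520943] [0.58695103 0.43795197 0.21151622]
rim line [ 0.44028825 -0.8978565   0.55814654  0.37195367]
axle dir y [0.8978565  0.44028825] 26.122272 dist along 0.07656101590254139 side 0.0027606645808872336
cam R [[ 0.01 -1.    0.1 ]
 [-1.   -0.    0.01]
 [-0.01 -0.1  -1.  ]]
[ 154  163   87   75 2909] [0.526 0.365 0.162] 0.212
[ 224  226  106  113 3308] [0.364 0.217 0.186] 0.281
[333 284  23  32 217] [0.332 0.086 0.179] 0.265
[259 296   6  10  17] [0.32  0.244 0.101] 0.103
[315 308  12  24  78] [0.281 0.124 0.105] 0.11
[  0 382  31  38 682] [0.242 0.501 0.598] 0.638
scene knob 259 [0.48122276 0.35308862 0.19757672] [0.49659235 0.36380492 0.20485793] [0.31495172 0.094474   0.0795109 ]
[336 116   9  34 240] [0.336 0.081 0.222] [0.326 0.073 0.181] [0.344 0.088 0.262]
[ 260  128  145  155 7627] [0.488 0.334 0.158] [0.273 0.078 0.1  ] [0.604 0.472 0.276]
[356 185  21   3  37] [0.28  0.128 0.102] [0.26  0.119 0.1  ] [0.304 0.139 0.104]
```

```bash
python3 - <<'E'
from h import *
d=img('top');P=cloud(d);kc=np.array([.4712,.3425])
m=orange(d)>0
a=np.radians(24)
for it in range(3):
  y=np.array([np.cos(a),np.sin(a)]);x=np.array([y[1],-y[0]])
  A=(P[...,:2]-kc)@y;B=(P[...,:2]-kc)@x
  w=(P[...,2]>.195)&(P[...,2]<.215)&(A>.065)&(A<.115)&(abs(B)<.045)&(d['depth']>0)
  q=P[w];f=cv2.fitLine(q[:,:2].astype(np.float32),cv2.DIST_HUBER,0,.01,.01).ravel();n=np.array([-f[1],f[0]]);n*=np.sign(n@y);a=np.arctan2(n[1],n[0])
  print(len(q),np.degrees(a),A[w].mean(),A[w].min(),A[w].max(),B[w].mean(),q[:,2].max())
# rim top centroid: symmetric in B; height check
for dd,nm in((d,'top'),(img('scene'),'scene')):
  P=cloud(dd);r=np.hypot(*np.moveaxis(P[...,:2]-kc,-1,0));o=(P[...,2]>.215)&(r<.22)&(P[...,2]<.34)&(dd['depth']>0)
  if o.any(): print(nm,o.sum(),'nearest tall r',r[o].min(),P[o][r[o].argmin()],P[o][:,2].max())
# IK for both turns
for s in(1,-1):
  for off in(-np.pi/2,0,np.pi/2):
    t=np.array([s*x[0],s*x[1],0]); c,sn=np.cos(off),np.sin(off)
    ty=np.array([c*t[0]-sn*t[1],sn*t[0]+c*t[1],0]);z=np.array([0,0,-1.]);R=np.column_stack([np.cross(ty,z),ty,z])
    j=inverse_kinematics(np.array([*kc,.36]),R);print(s,round(off,2),None if j is None else np.round(j,2))
E
```

```text
439 25.107744 0.09094847337464279 0.0817721287200634 0.1014128397292325 -0.0010708758369323596 0.2107469098066228
443 25.027811 0.09095715802874643 0.08194395217461299 0.10095743544140208 8.555656946369445e-05 0.2107469098066228
444 25.058056 0.09096394773013909 0.08200270935988352 0.1009437047446303 5.997012311152626e-05 0.2107469098066228
top 795 nearest tall r 0.11320636038748576 [0.38016896 0.27520193 0.21671145] 0.2816085809997886
scene 401 nearest tall r 0.11230819064516256 [0.37718576 0.28106343 0.21934268] 0.2756887129407939
1 -1.57 [-0.45  0.41 -0.35  1.74  0.16  1.03  2.73]
1 0 [-1.11  0.41  0.54  1.78 -0.24  1.01 -1.62]
1 1.57 [-0.9   0.38  0.25  1.77 -0.11  1.   -0.18]
-1 -1.57 [-0.9   0.38  0.25  1.77 -0.11  1.   -0.18]
-1 0 [-0.68  0.38 -0.04  1.75  0.02  1.01  1.28]
-1 1.57 [-0.45  0.41 -0.35  1.74  0.16  1.03  2.73]
```

Axle yaw is 25° and the rim lies 91 mm from the knob against 90 mm given, so the measurements are consistent. Next I go above the knob and take one close look.

```bash
cat >> h.py <<'E'
A0=np.radians(25.05);Y=np.array([np.cos(A0),np.sin(A0),0]);X=np.array([Y[1],-Y[0],0]);KC=np.array([.4712,.3425,0])
def rot(ty):
    z=np.array([0,0,-1.]);return np.column_stack([np.cross(ty,z),ty,z])
def turn(v,t): return np.array([np.cos(t)*v[0]-np.sin(t)*v[1],np.sin(t)*v[0]+np.cos(t)*v[1],0])
def at(p,z): return np.array([p[0],p[1],z+ctrl.pinch_z])   # grasp point height
def st(): 
    o=observe();print('t%.1f'%o['t'],np.round(o['tool_pos'],4),'F',np.round(o['contact_force'],1),'gap',round(float(o['finger_gap']),4),'gf',np.round(o['gripper_force'],1))
E
python3 - <<'E'
from h import *
claw.grip(.06)
ctrl.move_pose(at(KC,.29),rot(-X)); st()
d=img('wrist');cv2.imwrite('pics/w.png',d['frame']);P=cloud(d)
k=(orange(d)>0)&(P[...,2]>.18)&(P[...,2]<.23)&(np.hypot(P[...,0]-KC[0],P[...,1]-KC[1])<.05)
t=k&(P[...,2]>.2)
print(d['e'],k.sum(),t.sum(),P[t].mean(0),P[t][:,2].max(),cv2.minAreaRect((P[t][:,:2]*1000).astype(np.float32)))
E
```

```text
t2.0 [0.4706 0.3434 0.4446] F [-0.4  0.7  0.4] gap 0.0598 gf 0.0
[0.40492342 0.3145948  0.41341454] 1444 1406 [0.4700886  0.34373771 0.20478105] 0.20735548708865198 ((471.7718200683594, 344.54742431640625), (41.232765197753906, 24.965896606445312), 24.412952423095703)
```

View pics/w.png

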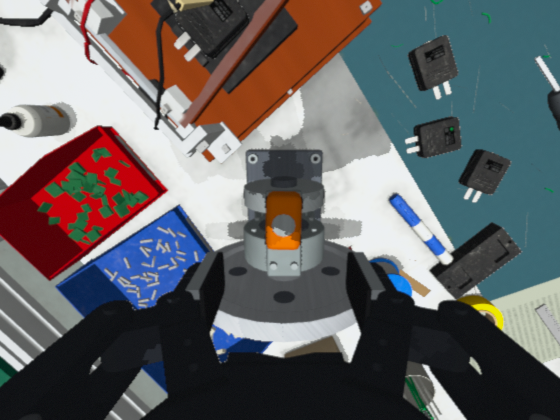

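The wrist view shows the knob at (284,222), upright in the picture and square to the fingers, with free space for the fingers on both sides. Now grasp, pull, turn, lower and release.

```bash
sed -i 's/KC=np.array(\[.4712,.3425,0\])/KC=np.array([.471,.344,0])/' h.py
python3 - <<'E'
from h import *
R=rot(-X)
g=ctrl.move_linear(at(KC,.201),R,.1,guard=8); print(g);st()
if not g:
    claw.grip(.015,60); st()
    ctrl.move_linear(at(KC,.210),R,.05,guard=25);st()
    ctrl.move_linear(at(KC,.2185),R,.03,guard=25);ctrl.dwell(.2);st()
E
```

```text
False
t3.1 [0.4712 0.3442 0.3563] F [-0.5 -0.   0. ] gap 0.0599 gf 0.0
t3.5 [0.4717 0.3431 0.3567] F [ 1.  -2.9  5.2] gap 0.0249 gf 59.3
t3.8 [0.4718 0.3432 0.3641] F [ 6.1 -1.  -8.9] gap 0.0247 gf 59.4
t4.5 [0.4718 0.3432 0.372 ] F [  6.2   0.7 -10.6] gap 0.0246 gf 59.5
```

```bash
python3 - <<'E'
from h import *
R=rot(-X)
ctrl.move_linear(at(KC,.2202),R,.03,guard=25);ctrl.dwell(.2);st()
p=observe()['tool_pos']
d=img('scene');e=img('wrist');P=cloud(e)
k=(orange(e)>0)&(P[...,2]>.18)&(P[...,2]<.25)&(np.hypot(P[...,0]-KC[0],P[...,1]-KC[1])<.05)
print(k.sum(),np.percentile(P[k][:,2],[50,90]) if k.any() else 0)
cv2.imwrite('pics/s2.png',cv2.resize(d['frame'][150:320,240:400],None,fx=3,fy=3))
E
```

```text
t4.9 [0.4718 0.3432 0.3736] F [  6.1  -0.8 -10.7] gap 0.025 gf 59.5
3625 [0.22168208 0.22277389]
```

View pics/s2.png

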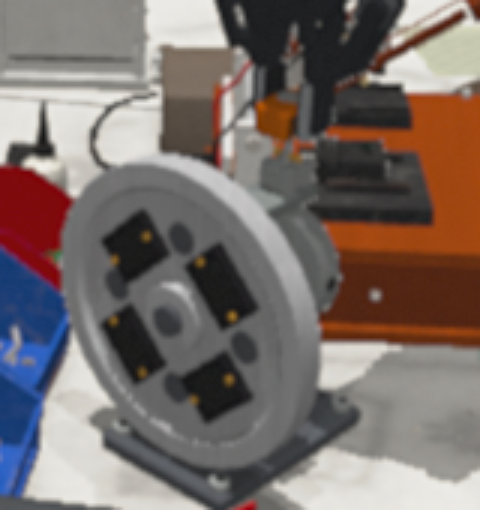

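Knob top rose from 0.2048 to about 0.2222, so the pull is about 17.4 mm. The fingers are on the knob, so I turn now.

```bash
python3 - <<'E'
from h import *
C=np.array([.4723,.3430])
z=.2207
for t in np.radians([-20,-42,-64,-84]):
    ctrl.move_linear(at(C,z),rot(turn(-X,t)),.05);st();o=observe();print(np.round(o['ft_torque'],2),np.round(o['qpos'][6],2))
    if abs(np.array(o['contact_force'])).max()>45: break
E
```

```text
t5.5 [0.472  0.3434 0.3744] F [  4.2   2.1 -12.5] gap 0.0251 gf 59.4
[ 0.69 -0.86  0.02] 0.97
t6.0 [0.472  0.3436 0.3751] F [  3.4   3.4 -12.6] gap 0.0251 gf 59.5
[ 0.85 -0.88 -0.  ] 0.61
t6.6 [0.4722 0.3438 0.3753] F [  4.1   4.5 -12.4] gap 0.025 gf 59.5
[ 1.06 -1.02 -0.01] 0.26
t7.1 [0.4723 0.344  0.3754] F [  5.4   5.3 -11.8] gap 0.0245 gf 59.5
[ 1.07 -1.23  0.03] -0.06
```

```bash
python3 - <<'E'
from h import *
C=np.array([.4723,.3432]);R=rot(turn(-X,-np.pi/2))
ctrl.move_linear(at(C,.2207),R,.05);st()
ctrl.move_linear(at(C,.2145),R,.02,guard=15);st()
claw.grip(.06);ctrl.dwell(.3);st()
ctrl.move_linear(at(C,.30),R,.1);st()
e=img('wrist');P=cloud(e)
k=(orange(e)>0)&(P[...,2]>.18)&(P[...,2]<.25)&(np.hypot(P[...,0]-C[0],P[...,1]-C[1])<.05)
t=k&(P[...,2]>.2);print(np.percentile(P[t][:,2],[10,50,90]),cv2.minAreaRect((P[t][:,:2]*1000).astype(np.float32)))
Q=(P[...,:2]-C)@np.column_stack([Y[:2],X[:2]])
w=(P[...,2]>.198)&(P[...,2]<.215)&(Q[...,0]>.065)&(Q[...,0]<.115)&(abs(Q[...,1])<.04)&(e['depth']>0)
print(w.sum(),Q[w].mean(0),Q[w].min(0),Q[w].max(0))
cv2.imwrite('pics/w2.png',e['frame'])
E
```

```text
t7.3 [0.4724 0.3441 0.3755] F [  6.    4.6 -11.6] gap 0.025 gf 59.6
t7.8 [0.4724 0.344  0.3694] F [  5.4   5.3 -10.1] gap 0.0249 gf 59.9
t8.5 [0.4723 0.3432 0.3692] F [ 1.  -0.8  0.2] gap 0.0597 gf 0.0
t9.5 [0.4721 0.3431 0.454 ] F [-0.6  0.3 -0.6] gap 0.0602 gf 0.0
[0.21427294 0.21716562 0.21824965] ((471.28582763671875, 345.6329345703125), (26.453502655029297, 40.35453414916992), 25.912904739379883)
2542 [ 0.08944304 -0.00432496] [ 0.08084642 -0.03977023] [0.09991024 0.03879211]
```

View pics/w2.png

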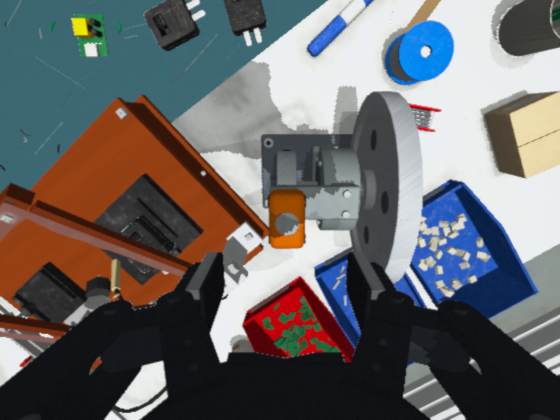

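The second wrist view shows the knob at (287,218) turned a quarter turn. Its top is at 0.218, so it is parked about 12.5 mm up. The rim is at (390,190), 90 mm along the axle. Next I straddle the rim and rock it.

```bash
python3 - <<'E'
from h import *
R=rot(turn(-X,-np.pi/2));T=np.array([.4723,.3432,0])+.090*Y-.001*X
claw.grip(.034)
ctrl.move_linear(at(T,.30),R,.15);st()
g=ctrl.move_linear(at(T,.201),R,.1,guard=5);print(g);st()
if not g:
  T2=T
  for s in(1,-1):
    g=ctrl.move_linear(at(T2+s*.017*Y,.201),R,.04,guard=6);ctrl.dwell(.15);print(s,g,(np.array(observe()['tool_pos'])-T)[:2]@Y[:2]);st()
    e=img('top');P=cloud(e);Q=(P[...,:2]-T[:2])@np.column_stack([Y[:2],X[:2]])
    # lower rim / side parts of wheel outside hand
    w=(P[...,2]>.17)&(P[...,2]<.2)&(abs(Q[...,0])<.03)&(abs(Q[...,1])>.035)&(abs(Q[...,1])<.07)&(e['depth']>0);print(w.sum(),Q[w].mean(0))
E
```

```text
t10.7 [0.5531 0.382  0.4544] F [-0.2 -0.1 -1.3] gap 0.0336 gf 0.0
False
t11.8 [0.5536 0.3823 0.3565] F [-0.6  0.8  0.2] gap 0.0342 gf 0.0
1 True 0.015073362861795886
t12.4 [0.567  0.3887 0.3545] F [-2.  -0.3  0.4] gap 0.0339 gf 0.6
197 [0.00467677 0.05208303]
-1 True -0.013263267155806925
t13.3 [0.5414 0.3766 0.3565] F [2.4 2.  2.5] gap 0.0339 gf 1.3
161 [-0.0062674   0.05450952]
```

Travel (+15/−13 mm with 8 mm clearance per side) and the rim shift seen from above agree with both stops being reached. Now centre the fingers on the rim without touching, lift out and check.

```bash
python3 - <<'E'
from h import *
R=rot(turn(-X,-np.pi/2));p=np.array(observe()['tool_pos'])
q=p+.0075*Y;ctrl.move_linear(q,R,.03);ctrl.dwell(.2);st()
q[2]+=.13;ctrl.move_linear(q,R,.08);ctrl.dwell(.5);st()
a=img('wrist');ctrl.dwell(.3);b=img('wrist');print(np.abs(a['frame'].astype(int)-b['frame']).max())
d=img('scene');cv2.imwrite('pics/s3.png',d['frame'])
e=img('top');P=cloud(e);k=(orange(e)>0)
E
```

```text
t13.9 [0.5481 0.3797 0.3562] F [-0.1  0.5 -0.4] gap 0.0338 gf 0.0
t16.2 [0.5482 0.3798 0.4864] F [ 0.6 -0.1  0.9] gap 0.0342 gf 0.0
76
```

View pics/s3.png

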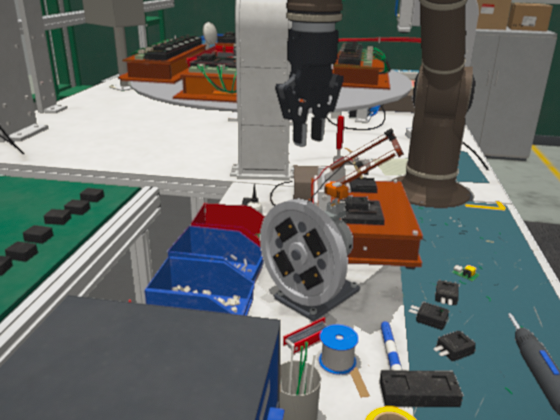

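The last scene view shows the wheel at (303,255) leaning towards the knob, with its nests where they were at the start. The knob at (337,188) is parked up, the bystanders have not moved and the gripper is clear.

```bash
python3 -c "
from h import *
ctrl.dwell(.3);print(finish_job())"
```

```text
the job is handed in; nothing more can be done
None
```

I handed the job in at about 17 s: the knob is parked up in its notch, the wheel was rocked to about both stops (away from the knob, then towards it) and left free, and nothing around it was moved; no verdict came back.

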